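Stow a core ring under the toolbox's spring flap

TASK

Put the low copper core ring away in the bay at the front of the toolbox, without picking it up: slide it over the bench until it is in line with the bay's mouth, then press the flap's side tab down with one fingertip to hold the sprung flap open, and push the ring in under it with the other fingertip. Let the flap spring fully shut behind the ring and come away. Never lift or tip the ring over, and leave everything else on the bench where it is.

Things in the scene. Friction and masses are not known exactly. Their poses are not given: they have to be found in the camera images.
- toolbox: Open grey steel toolbox, fixed, with a low ring bay on the side facing the robot. Origin: on the bench, middle of the bay's mouth; +x into the bay (away from the robot), +y left, z up; all mm below are in this frame. Bay: x = 0 (mouth) to 75, inner walls at y = +29 and -29, no floor (the ring slides on the bench). Behind it the tool tray, 86 high, fills x = 90 to 310, y = -160 to 100.
- bay_back (a point): Middle of the bay's back stop (toolbox x = 75 mm), 20 mm high. The bay's right wall is 20 mm high, 4 mm thick and begins with a lead-in flared outwards to x = -15, y = -45 mm.
- rail_end (a point): Near end, top inner edge, of the guide rail: the bay's left wall runs straight on in front of the mouth, 16 mm high, 4 mm thick (toolbox y = 29 to 33), from x = -110 to 90 mm. Hinge posts, 34 mm high, stand left of it at x = -129 and 79 mm. To the right of it, in front of the mouth, the bench is open.
- flap (a joint): Flap angle, rad: 0 shut, grows as it opens, stop at 0.40. A rocker of 3 mm sheet hinged along toolbox x at y = 38, z = 28 mm: cover and lip over the bay right of the hinge, press tab left of it. Sprung shut: pressing the tab down 55 mm out from the hinge, about 2 N starts it and 4 N holds it open. From 0.25 on the 24 mm ring passes under the lip; at 0.38 the tab is level, its top at z = 10 mm.
- flap_cover (a point): Middle of the top of the flap's cover, which lies over x = 20 to 75 mm of the bay with its top at z = 31 mm when shut; fully open its right edge rises to z = 57 mm. At the mouth (x = 0 to 20, y = -15 to 38 mm in the toolbox's frame) it is cut away, so a finger can follow the ring in.
- flap_tab (a point): Middle of the top of the press tab, a plain sheet over toolbox x = -125 to 32 mm and y = 47 to 126 mm, left of and below the hinge bar. Shut, it slopes up to the left at 0.38 rad, rising from 12 to 44 mm above the bench. It can be pressed anywhere along its length, and a fingertip can slide on it along the toolbox's x.
- flap_lip (a point): Bottom middle of the lip, a tooth hanging from the cover at the right of the mouth: y = -15 to -33, x = 0 to 3 mm in the toolbox's frame. Shut, its bottom is 12 mm above the bench and bars the ring. The flap can shut once the ring's centre is 26 mm or more beyond the mouth.
- low_ring: The ring to put away: the lower of two copper core rings, outside diameter 52 mm, bore 46 mm, 24 mm high, about 0.1 kg, lying flat on the bench in front of the toolbox, to the right of the bay's line, open ends up and down. Origin: centre of its underside, z up.
- tall_ring: The other copper core ring, 52 mm diameter, 46 mm high, standing right of the bay. Leave alone. Origin: centre of its underside.
- mortar: White porcelain mortar, 104 mm wide, 62 mm high. Leave alone. Origin: centre of its underside.
- nylon_cap: Orange nylon cap, 48 mm diameter, 19 mm high, left of the flap's tab. Leave alone. Origin: centre of its underside.
- c_clamp: Black cast iron C clamp lying flat, about 90 by 145 mm, 16 mm high. Leave alone. Origin: underside of its middle.
- spatula: Spatula lying at the right. Leave alone. Origin: underside of its middle.
- sample_jar: Closed sample jar, 60 mm diameter, 75 mm high. Leave alone. Origin: centre of its underside.
There are look-alikes about, which are no part of the job. What is shaped like the low_ring but purple or turquoise is not meant.

How it is judged:
By the outcome, as a careful person would: the job done as asked, in the order asked, and still so for the second after the job is handed in, with the robot touching nothing.
It also fails if it takes over 48 s, if anything falls off the work surface, if the arm or the gripper's body presses on something with over 40 N, if the wrist force passes 120 N, or if a joint passes its speed limit or range.

ROBOT

A 6-joint arm with a two-finger parallel gripper is mounted at the origin on the work surface. World frame = base frame: x ahead of the robot, y to its left, z up, the work surface at z = 0. Lengths are in m, angles in rad, forces in N, time in s.
With the tool pointing down it reaches from about 0.325 to 0.775 m from the base axis. Payload 5.5 kg.
Tool frame: the origin (TCP) lies midway between the tips of the shut fingers; the grasp point (between the pads) lies 19 mm behind it; z points along the fingers, y is the line along which they close (so a half turn about z gives the same grasp; the last joint's range is limited). The gripper opens to 85 mm and grips with 20 to 120 N. Pads are 22 mm wide; open, the fingers measure 114 mm over their backs; the gripper's body (76 mm by 85 mm) begins 54 mm behind the grasp point. The pads swing forward as they close: fully open they stand 13 mm farther back than shut.
Start: joints at [-0.057, 0.091, 1.231, -0, 1.82, -0.057], TCP at [0.6, -0, 0.204] pointing down, gripper open.
Joint ranges: [-2.87, 2.87], [-0.86, 2.18], [0.17, 2.46], [-1.51, 4.65], [0.06, 2.69], [-2.65, 2.65]. Speed limits (rad/s): [2.57, 2.57, 3.01, 3.14, 3.14, 3.14].

INTERFACE

Orientations are given as a unit quaternion [w, x, y, z].
In Python, from bench import bot gives the robot as it stands.
- The arm moves only by the tool arm_command, never from a script. Its argument "motion" is a list that holds one entry, the list of rows, each a list of 7 numbers: the shift along the tool's x, y, z in m, then the turn, a rotation vector about the tool's x, y, z in rad, then the opening, from -1 (shut) to 1 (fully open). A call has 1 to 5 rows; each row shifts and turns the commanded pose from where the row before left it, along the tool's axes as they then stand; what a row does not reach is not made up. A row lasts 1/12 s, in which the tool goes at most 41.7 mm and 7.16 degrees, less where a joint would pass 70% of its speed; a pose out of reach is approached as far as the arm can. A call with a gripper value outside its range is refused whole. The fingers move at their own pace and stop on an object; "grip_force" is the grip in N (left out, the last holds). Time passes only in rows, so rows that do not move let the fingers close. It gives the time, the measured TCP pose, the force, the opening and the grip force at its end, in the units of the state.
- bot.get_state(): the state, without advancing time (a new reading comes with each control period).
- bot.snapshot(name): name is "scene" or "side" or "wrist"; returns (picture, depth): 400x640x3 uint8, red, green, blue; 400x640 float32, m along the optical axis (not along the pixel's ray), 0 where there is no reading.
- bot.camera_model(name): a dict with "fx", "fy", "cx", "cy" (pixels), "pose" (4x4, takes a point from camera to world coordinates). Camera axes: x right, y up, looking along -z (the intrinsics and any distortion apply to the point x, -y, -z); pixel columns grow to the right and rows downward; lengths in m; the calibration is good to about 2 mm. A picture is of the moment at which its call begins: read the wrist's pose just before it. camera_model takes no time and is no camera call; for the wrist camera it gives the pose at the moment of the call.
- bot.hand_in(): hands the job in; it is judged then, once.
The state is a dict: "time_s": time; "joints": joint angles; "qd": joint speeds; "effort": joint torques, N m; "tool_pos": TCP position; "eef_rot": TCP orientation; "ft_force": force on the tool from outside, world axes, zero at the start; "ft_torque": the same for the moment, N m; "opening": finger opening in m; "gripper_force": force on a finger pad.
Only numpy, scipy, OpenCV 4.12 (cv2) and the standard library are available. Lean on these libraries where they do the work, as an engineer would, in place of code of your own. Each camera call takes 0.05 s, during which the arm holds its last target. There are 200 camera calls.

## Working session

There is one attempt and no reset: what is moved stays moved. The work goes in short steps, Python scripts to look and compute and a tool call to move; the robot and the scene stay as the last step left them, time stands still between calls to the robot, and variables do not carry over. Pictures are saved under pics/ and viewed, at most 10 in all, crops included, and the job is handed in when it is done.

Besides the shell and the picture viewer there is one more tool, called after "Call:" as a command line: name --argument value ..., lists and objects as JSON in quotes. arm_command: Moves the arm, as the interface text tells. Its arguments: {"type":"object","properties":{"motion":{"type":"array"},"grip_force":{"type":"number"}},"required":["motion"]}

```bash
ls; mkdir -p pics; cat > h.py <<'E'
import numpy as np, cv2
from bench import bot
def snap(n):
    m=bot.camera_model(n); p,d=bot.snapshot(n); return m,p,d
def world(m,d):
    v,u=np.mgrid[:400,:640]
    P=np.stack([(u-m['cx'])/m['fx']*d,-(v-m['cy'])/m['fy']*d,-d,np.ones_like(d)],-1)
    W=(P@np.array(m['pose']).T)[...,:3]; W[d==0]=np.nan; return W
def save(p,f): cv2.imwrite('pics/'+f,p[...,::-1])
E
python3 - <<'E'
from h import *
s=bot.get_state(); print(s)
for n in ['scene','side','wrist']:
    m,p,d=snap(n); print(n,m.keys(),np.round(m['pose'],3).tolist(),m['fx'],m.get('distortion'))
    save(p,n+'0.png'); np.savez('/tmp/'+n,p=p,d=d,W=world(m,d))
E
```

```text
pics
{'time_s': 0.0, 'joints': array([-5.67126401e-02,  9.19097668e-02,  1.23190642e+00,  1.31244639e-05,
        1.81979669e+00, -5.67425490e-02]), 'qd': array([ 1.28971516e-04,  1.36543999e-03,  3.30249875e-04, -5.71557368e-04,
        1.75583382e-05,  2.37565040e-04]), 'effort': array([ 1.92109423e-03, -4.58737707e+01, -4.18019521e+01,  2.08830479e-04,
        1.19483890e-02, -1.60596358e-05]), 'tool_pos': array([5.99660252e-01, 1.46207671e-05, 2.02408849e-01]), 'eef_rot': array([-7.57840655e-04,  7.07094707e-01,  7.07118134e-01, -6.67865902e-04]), 'ft_force': array([ 0.59583507,  0.04811909, -1.26553707]), 'ft_torque': array([-0.01925263, -0.02145258, -0.02949777]), 'gripper_force': 0.0, 'opening': 0.0852023286308836}
scene dict_keys(['fx', 'fy', 'cx', 'cy', 'pose']) [[-0.747, -0.499, 0.44, 0.981], [0.665, -0.571, 0.481, 0.485], [0.012, 0.652, 0.758, 0.736], [0.0, 0.0, 0.0, 1.0]] 396.499600230467 None
side dict_keys(['fx', 'fy', 'cx', 'cy', 'pose']) [[0.94, 0.238, -0.245, 0.359], [-0.341, 0.655, -0.674, -0.55], [0.0, 0.717, 0.697, 0.679], [0.0, 0.0, 0.0, 1.0]] 437.5328296032375 None
wrist dict_keys(['fx', 'fy', 'cx', 'cy', 'pose']) [[1.0, -0.001, 0.002, 0.6], [0.0, 0.945, 0.326, 0.085], [-0.002, -0.326, 0.945, 0.373], [0.0, 0.0, 0.0, 1.0]] 331.0356024518813 None
```

View pics/scene0.png

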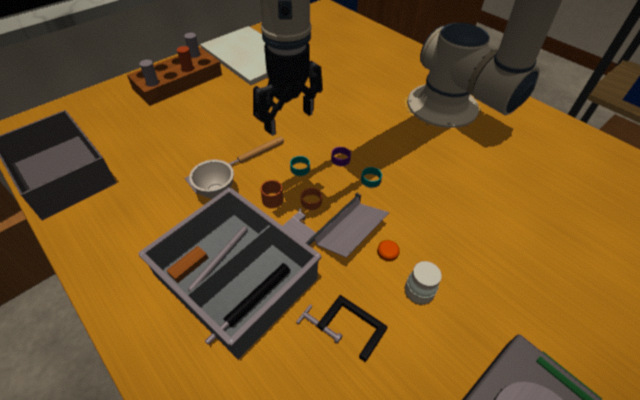

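View pics/side0.png

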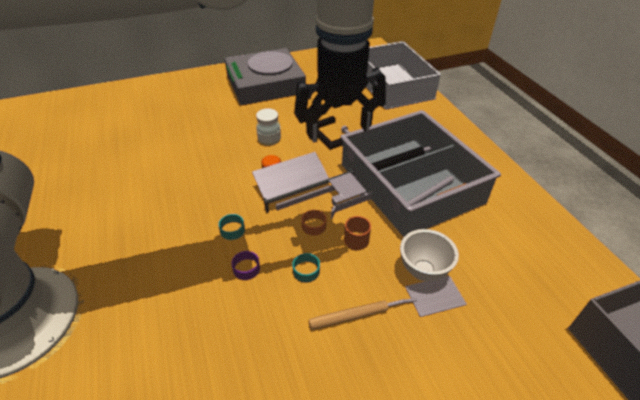

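The low ring is at scene (311,198) and side (314,221), next to the tall ring at (272,194) / (357,232). Turquoise and purple decoys lie nearer the robot. The tab is at scene (350,230), with the tray behind it.

```bash
cat > an.py <<'E'
from h import *
for n in ['scene','side','wrist']:
    z=np.load(f'/tmp/{n}.npz'); W=z['W']; p=z['p']
    hsv=cv2.cvtColor(p,cv2.COLOR_RGB2HSV)
    ok=np.isfinite(W[...,2])&(W[...,0]>.3)&(W[...,0]<1.1)&(abs(W[...,1])<.45)
    b=ok&(abs(W[...,2])<.006); print(n,'bench z',np.median(W[...,2][b]))
    def cl(mask,name,mn=25):
        k,l,st,c=cv2.connectedComponentsWithStats(mask.astype(np.uint8))
        for i in range(1,k):
            if st[i,4]<mn: continue
            q=W[l==i]; top=q[q[:,2]>np.percentile(q[:,2],95)-.006][:,:2].astype(np.float32)
            (cx,cy),r=cv2.minEnclosingCircle(top); print(' ',name,st[i,4],'c',np.round(c[i]),'xy',round(cx,4),round(cy,4),'r',round(r,4),'zmax',np.round(np.percentile(q[:,2],97),3))
    H,S,V=[hsv[...,i].astype(int) for i in range(3)]
    hi=ok&(W[...,2]>.006)&(W[...,2]<.07)
    cl(hi&((H<14)|(H>172))&(S>110),'red')
    cl(hi&(H>75)&(H<100)&(S>80),'turq')
    cl(hi&(H>115)&(H<165)&(S>60),'purp')
    t=ok&(W[...,2]>.079)&(W[...,2]<.092)&(S<70)
    k,l,st,c=cv2.connectedComponentsWithStats(cv2.dilate(t.astype(np.uint8),np.ones((5,5))))
    i=1+np.argmax(st[1:,4]); q=W[(l==i)&t][:,:2].astype(np.float32)
    r=cv2.minAreaRect(q); print('  tray',len(q),r,np.round(cv2.boxPoints(r),4).tolist())
    cl(hi&(S<80)&(V>60),'grey',60)
# top-down map, 1mm per px, x 0.4..0.9 up, y .25..-.25
I=np.zeros((500,500,3),np.uint8); Z=np.full((500,500),-1.)
for n in ['scene','side','wrist']:
    z=np.load(f'/tmp/{n}.npz'); W=z['W'].reshape(-1,3); p=z['p'].reshape(-1,3)
    r=(.9-W[:,0])*1000; c=(.25-W[:,1])*1000
    g=np.isfinite(r)&(r>=1)&(r<498)&(c>=1)&(c<498)&(W[:,2]<.12)
    for a,b_,zz,pp in zip(r[g].astype(int),c[g].astype(int),W[g,2],p[g]):
        s=Z[a-1:a+2,b_-1:b_+2]<zz; Z[a-1:a+2,b_-1:b_+2][s]=zz; I[a-1:a+2,b_-1:b_+2][s]=pp
np.save('/tmp/Z.npy',Z); save(I,'top0.png')
E
python3 an.py
```

```text
scene bench z 0.00113435826375341
  red 466 c [272. 193.] xy 0.6302 -0.0384 r 0.0269 zmax 0.048
  red 252 c [311. 198.] xy 0.5635 0.0275 r 0.0273 zmax 0.026
  red 327 c [388. 250.] xy 0.5348 0.2459 r 0.023 zmax 0.022
  red 601 c [187. 263.] xy 0.8783 -0.0072 r 0.0419 zmax 0.027
  turq 180 c [299. 165.] xy 0.5102 -0.0746 r 0.0266 zmax 0.026
  turq 203 c [371. 177.] xy 0.4028 0.0735 r 0.0271 zmax 0.025
  purp 197 c [341. 156.] xy 0.4052 -0.0306 r 0.0266 zmax 0.026
  tray 2818 ((0.8164563775062561, 0.0761096328496933), (0.23337066173553467, 0.26987791061401367), 7.129338264465332) [[0.683899998664856, 0.19550000131130219], [0.7174000144004822, -0.0723000019788742], [0.9490000009536743, -0.043299999088048935], [0.9154999852180481, 0.22450000047683716]]
  grey 1171 c [212. 177.] xy 0.719 -0.1498 r 0.0519 zmax 0.064
  grey 2059 c [350. 228.] xy 0.5544 0.1966 r 0.0783 zmax 0.044
  grey 472 c [299. 228.] xy 0.6431 0.0903 r 0.0446 zmax 0.034
  grey 548 c [216. 258.] xy 0.8184 0.0224 r 0.0921 zmax 0.022
  grey 518 c [419. 291.] xy 0.5638 0.3526 r 0.0251 zmax 0.068
  grey 118 c [308. 317.] xy 0
[... 2223 characters left out ...]
223633, -0.04749999940395355], [0.8790000081062317, 0.17249999940395355]]
  grey 19956 c [333.  61.] xy 0.7095 0.0452 r 0.1109 zmax 0.057
  grey 101 c [634.   8.] xy 0.8919 0.1523 r 0.0077 zmax 0.028
  grey 875 c [477.  27.] xy 0.7605 0.1407 r 0.0323 zmax 0.029
  grey 1566 c [561.  89.] xy 0.8011 0.0765 r 0.0816 zmax 0.068
  grey 7096 c [571. 196.] xy 0.8295 -0.049 r 0.0945 zmax 0.068
  grey 2079 c [530. 145.] xy 0.827 0.0244 r 0.0843 zmax 0.02
  grey 275 c [249. 216.] xy 0.5163 -0.0672 r 0.0236 zmax 0.024
  grey 287 c [236. 242.] xy 0.509 -0.0793 r 0.0226 zmax 0.022
  grey 2875 c [408. 303.] xy 0.7192 -0.1503 r 0.0519 zmax 0.062
  grey 145 c [350. 316.] xy 0.6429 -0.1982 r 0.0259 zmax 0.014
```

View pics/top0.png

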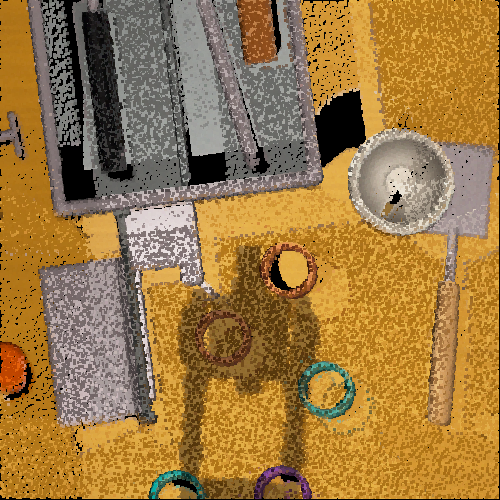

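Call:
arm_command --motion '[[[-0.011, -0.0153, 0.02, 0, 0, 0, -1], [-0.0108, -0.0153, 0.02, 0, 0, 0, -1], [0, 0, 0.0075, 0, 0, 0.1205, -1], [0, 0, 0.0075, 0, 0, 0.1205, -1], [0, 0, 0.0075, 0, 0, 0.1205, -1]]]'

```text
time_s: 0.57
tool_pos: [0.5688, -0.022, 0.14]
eef_rot: [-0.0, 0.825, 0.566, -0.0]
ft_force: [-0.2, -0.3, 0.3]
opening: 0.0258
gripper_force: 0.0
```

Call:
arm_command --motion '[[[0, 0, 0.0075, 0, 0, 0.1205, -1], [0, 0, 0.0075, 0, 0, 0.1205, -1], [0, 0, 0.0075, 0, 0, 0.1205, -1], [0, 0, 0.0075, 0, 0, 0.1205, -1], [0, 0, 0.0075, 0, 0, 0.1205, -1]]]'

```text
time_s: 0.98
tool_pos: [0.5692, -0.0218, 0.1028]
eef_rot: [-0.0, 0.955, 0.296, -0.0]
ft_force: [0.2, -0.3, 0.3]
opening: 0.0
gripper_force: 0.0
```

Call:
arm_command --motion '[[[0, 0, 0.0075, 0, 0, 0.1205, -1], [0, 0, 0.0075, 0, 0, 0.1205, -1], [0, 0, 0.0075, 0, 0, 0.1205, -1], [0, 0, 0.0075, 0, 0, 0.1205, -1], [0, 0, 0, 0, 0, 0, -1]]]'

```text
time_s: 1.4
tool_pos: [0.5682, -0.0217, 0.0712]
eef_rot: [-0.0, 0.998, 0.06, -0.002]
ft_force: [0.0, -0.7, -0.9]
opening: 0.0002
gripper_force: 0.0
```

```bash
cat >> h.py <<'E'
from scipy.spatial.transform import Rotation as R
O=np.array([.6137,.0806]); A=np.radians(7.15)
def tb(w):
    d=np.asarray(w)[...,:2]-O; c,s=np.cos(A),np.sin(A)
    return 1000*np.stack([d[...,0]*c+d[...,1]*s,-d[...,0]*s+d[...,1]*c],-1)
def st():
    s=bot.get_state(); q=s['eef_rot']; M=R.from_quat([*q[1:],q[0]]).as_matrix()
    print('t',round(s['time_s'],2),'tb',np.round(tb(s['tool_pos']),1),'z',round(s['tool_pos'][2]*1000,1),'xaxis deg',round(np.degrees(np.arctan2(M[1,0],M[0,0])),2),'tilt',np.round(M[:2,2],4),'open',s['opening'],'F',np.round(s['ft_force'],1))
    return s,M
# top map in toolbox frame of given cameras, 2px/mm, x up, y left
def topmap(views,f,x0=-140,x1=100,y0=-130,y1=140):
    I=np.zeros((2*(x1-x0),2*(y1-y0),3),np.uint8); Z=np.full(I.shape[:2],-1.)
    for W,p in views:
        W=W.reshape(-1,3); t=tb(W); r=2*(x1-t[:,0]); c=2*(y1-t[:,1])
        g=np.isfinite(r)&(r>2)&(r<I.shape[0]-3)&(c>2)&(c<I.shape[1]-3)&(W[:,2]<.11)
        for a,b,z,k in zip(r[g].astype(int),c[g].astype(int),W[g,2],p.reshape(-1,3)[g]):
            q=Z[a-1:a+2,b-1:b+2]<z; Z[a-1:a+2,b-1:b+2][q]=z; I[a-1:a+2,b-1:b+2][q]=k
    save(I,f)
def ring(W,p):
    h=cv2.cvtColor(p,cv2.COLOR_RGB2HSV).astype(int); t=tb(W)
    m=((h[...,0]<14)|(h[...,0]>172))&(h[...,1]>110)&(W[...,2]>.012)&(W[...,2]<.032)&(abs(t[...,0])<100)&(t[...,1]>-80)&(t[...,1]<45)
    k,l,s,c=cv2.connectedComponentsWithStats(m.astype(np.uint8))
    q=t[m&(W[...,2]>.018)]
    if len(q)<15: return None
    from scipy.optimize import least_squares
    o=least_squares(lambda v:np.hypot(*(q-v).T)-24.5,q.mean(0),loss='soft_l1').x
    return np.round(o,1),len(q),np.round(np.nanpercentile(W[m][:,2],97)*1000,1)
E
python3 - <<'E'
from h import *
st()
V=[]
for n in ['scene','side','wrist']:
    m,p,d=snap(n); W=world(m,d); print(n,ring(W,p)); V.append((W,p)); np.savez('/tmp/'+n+'1',p=p,d=d,W=W)
save(V[2][1],'w1.png')
topmap(V,'top1.png')
E
```

```text
t 1.4 tb [-57.9 -95.8] z 71.2 xaxis deg 6.91 tilt [-0.0037  0.0004] open 0.00023166530116286807 F [ 0.  -0.7 -0.9]
scene (array([-56.7, -45.6]), 125, np.float64(26.7))
side (array([-59.6, -48.5]), 139, np.float64(24.9))
wrist (array([-55.9, -47.3]), 943, np.float64(24.8))
```

View pics/w1.png

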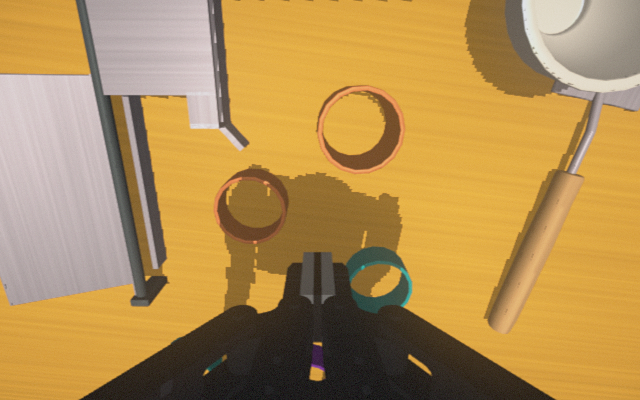

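View pics/top1.png

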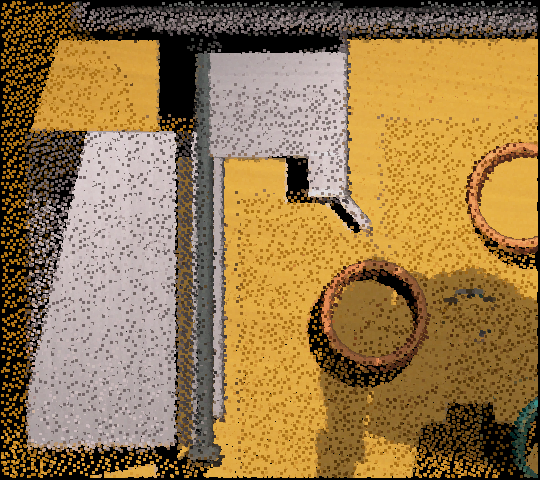

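The wrist view shows the low ring at (251,206), the shut fingertips at (318,265), and the lip and flare at (205,110)–(240,145). The toolbox-frame map matches the nominal geometry within about 1.5 mm. Next I descend to the right of the ring and slide it to the rail.

Call:
arm_command --motion '[[[0.0005, 0, 0.016, 0, 0, 0, -1], [0.0005, 0, 0.016, 0, 0, 0, -1], [0, 0, 0.016, 0, 0, 0, -1], [0, 0, 0.015, 0, 0, 0, -1], [0, 0, 0, 0, 0, 0, -1]]]'

```text
time_s: 1.97
tool_pos: [0.5686, -0.0215, 0.0076]
eef_rot: [-0.0, 0.998, 0.064, -0.002]
ft_force: [-0.4, -0.7, -0.4]
opening: -0.0001
gripper_force: 0.0
```

Call:
arm_command --motion '[[[0, -0.004, 0, 0, 0, 0, -1], [0, -0.004, 0, 0, 0, 0, -1], [0, -0.004, 0, 0, 0, 0, -1], [0, -0.004, 0, 0, 0, 0, -1], [0, -0.004, 0, 0, 0, 0, -1]]]'

```text
time_s: 2.38
tool_pos: [0.5685, -0.0013, 0.0118]
eef_rot: [0.0, 0.998, 0.063, 0.001]
ft_force: [-0.0, 0.1, 0.4]
opening: -0.0001
gripper_force: 0.0
```

Call:
arm_command --motion '[[[0, -0.004, 0, 0, 0, 0, -1], [0, -0.004, 0, 0, 0, 0, -1], [0, -0.004, 0, 0, 0, 0, -1], [0, -0.004, 0, 0, 0, 0, -1], [0, 0, 0, 0, 0, 0, -1]]]'

```text
time_s: 2.8
tool_pos: [0.5658, 0.0149, 0.0105]
eef_rot: [-0.0, 0.998, 0.063, -0.0]
ft_force: [0.4, 0.5, 0.3]
opening: 0.0001
gripper_force: 0.0
```

```bash
python3 - <<'E'
from h import *
st()
for n in ['scene','side','wrist']:
    m,p,d=snap(n); W=world(m,d); print(n,ring(W,p))
E
```

```text
t 2.8 tb [-55.7 -59.2] z 10.5 xaxis deg 7.19 tilt [-0.0001  0.0003] open 0.00011083458971605533 F [0.4 0.5 0.3]
scene (array([-56.5, -45.8]), 111, np.float64(26.4))
side (array([-59.5, -48.3]), 111, np.float64(24.7))
wrist (array([-55.9, -47.3]), 1421, np.float64(24.8))
```

```bash
python3 - <<'E'
from h import *
s,_=st(); print(s['tool_pos'])
m,p,d=snap('side'); m2,p2,d2=snap('wrist')
W=world(m2,d2); print(np.round(W[262:275:4,310:326:4],3).tolist())
save(np.hstack([cv2.resize(p[140:300,220:440],(440,320)),cv2.resize(p2[100:400,150:480],(352,320))]),'c2.png')
E
```

```text
t 2.95 tb [-55.7 -60.1] z 10.5 xaxis deg 7.16 tilt [-0.     -0.0002] open 0.0001469410949797151 F [-0.9  0.4  0.7]
[0.56591955 0.01402432 0.01053668]
[[[0.577, 0.019, 0.052], [0.577, 0.018, 0.051], [0.577, 0.016, 0.052], [0.577, 0.014, 0.051]], [[0.577, 0.019, 0.055], [0.576, 0.018, 0.054], [0.577, 0.016, 0.055], [0.577, 0.014, 0.054]], [[0.576, 0.019, 0.058], [0.576, 0.018, 0.057], [0.577, 0.016, 0.058], [0.577, 0.014, 0.057]], [[0.576, 0.019, 0.061], [0.577, 0.018, 0.062], [0.577, 0.016, 0.062], [0.578, 0.014, 0.062]]]
```

View pics/c2.png

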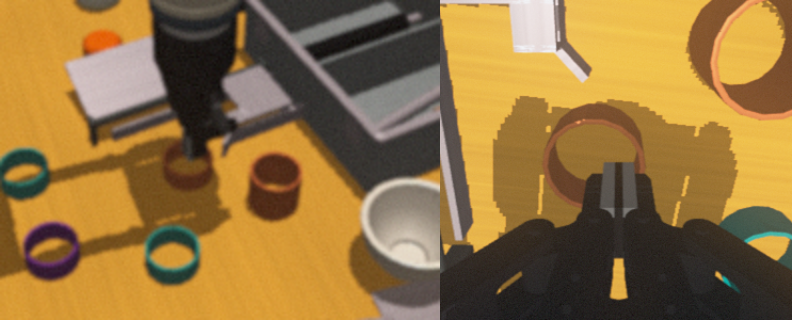

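The side view shows the fingertips hovering over the ring rather than beside it, so the real tip height needs measuring.

```bash
python3 - <<'E'
from h import *
s,_=st()
for n in ['scene','side','wrist']:
    m,p,d=snap(n); W=world(m,d); t=tb(W)
    h=cv2.cvtColor(p,cv2.COLOR_RGB2HSV).astype(int)
    k=(np.hypot(t[...,0]+55,t[...,1]+60)<32)&(W[...,2]>.004)&(W[...,2]<.12)&((h[...,1]<90)|(h[...,2]<40))
    q=np.c_[t[k],1000*W[k][:,2]]; q=q[np.argsort(q[:,2])]
    print(n,len(q))
    for z in range(0,110,6):
        a=q[(q[:,2]>=z)&(q[:,2]<z+6)]
        if len(a): print('  ',z,len(a),np.round(a.min(0),0),np.round(a.max(0),0))
E
```

```text
t 3.05 tb [-55.7 -60.3] z 10.5 xaxis deg 7.14 tilt [-0.     -0.0001] open -0.00017136925662555652 F [-0.6 -0.2  0. ]
scene 303
   42 3 [-49. -53.  43.] [-46. -52.  47.]
   48 17 [-60. -62.  49.] [-44. -45.  54.]
   54 17 [-58. -65.  54.] [-45. -45.  60.]
   60 22 [-58. -74.  60.] [-44. -45.  66.]
   66 16 [-56. -71.  67.] [-45. -45.  72.]
   72 12 [-51. -65.  72.] [-44. -45.  78.]
   78 18 [-51. -90.  78.] [-43. -44.  84.]
   84 30 [-57. -82.  84.] [-43. -31.  90.]
   90 62 [-67. -88.  90.] [-42. -31.  96.]
   96 26 [-66. -87.  96.] [-43. -30. 102.]
   102 27 [-61. -88. 102.] [-39. -29. 107.]
   108 28 [-49. -89. 108.] [-38. -42. 114.]
side 267
   36 1 [-64. -65.  41.] [-64. -65.  41.]
   42 5 [-69. -67.  44.] [-65. -61.  48.]
   48 20 [-69. -73.  49.] [-52. -57.  54.]
   54 20 [-69. -74.  54.] [-52. -59.  59.]
   60 22 [-70. -75.  61.] [-54. -62.  66.]
   66 10 [-69. -73.  66.] [-64. -60.  72.]
   72 4 [-70. -71.  73.] [-65. -67.  77.]
   78 7 [-71. -75.  81.] [-67. -63.  84.]
   84 36 [-72. -88.  84.] [-50. -37.  90.]
   90 30 [-71. -87.  90.] [-50. -39.  95.]
   96 14 [-71. -88.  98.] [-50. -73. 102.]
   102 39 [-75. -77. 102.] [-50. -42. 108.]
   108 31 [-75. -77. 108.] [-67. -44. 114.]
wrist 16207
   36 4 [-45. -65.  41.] [-45. -56.  42.]
   42 155 [-49. -67.  42.] [-44. -47.  48.]
   48 219 [-50. -72.  48.] [-44. -46.  54.]
   54 321 [-49. -72.  54.] [-44. -46.  60.]
   60 373 [-49. -72.  60.] [-43. -46.  66.]
   66 369 [-49. -72.  66.] [-44. -46.  72.]
   72 700 [-66. -71.  72.] [-43. -48.  78.]
   78 632 [-59. -85.  78.] [-41. -31.  84.]
   84 1635 [-66. -89.  84.] [-41. -30.  90.]
   90 3775 [-67. -91.  90.] [-41. -29.  96.]
   96 1783 [-67. -91.  96.] [-39. -29. 102.]
   102 1553 [-65. -91. 102.] [-37. -29. 108.]
   108 1901 [-49. -76. 108.] [-37. -43. 114.]
```

```bash
python3 - <<'E'
from h import *
s,_=st(); m,p,d=snap('wrist'); W=world(m,d); c=np.array(m['pose'])[:3,3]
print('cam-tool z',c[2]-s['tool_pos'][2],'bench z',np.nanmedian(W[...,2][abs(W[...,2])<.05]))
W=np.load('/tmp/wrist1.npz')['W']; t=tb(W); k=(np.hypot(t[...,0]+58,t[...,1]+96)<25)&(W[...,2]>.05); print('at z71: lowest finger',np.nanmin(W[k][:,2]))
W=np.load('/tmp/wrist1.npz')['W']; print(np.nanmedian(W[...,2][abs(W[...,2])<.05]))
for n in ['scene','side']:
    W=np.load(f'/tmp/{n}1.npz')['W']; t=tb(W); k=(np.hypot(t[...,0]+58,t[...,1]+96)<20)&(W[...,2]>.05); print(n,np.sort(W[k][:,2])[:5])
E
```

```text
t 3.2 tb [-55.7 -60.3] z 10.5 xaxis deg 7.13 tilt [-0.0001 -0.    ] open 0.00010369774808942672 F [1.1 0.1 0.7]
cam-tool z 0.17012841368905435 bench z 0.00032679009476382914
at z71: lowest finger 0.10281179376433724
0.00022406013324172136
scene [0.10088812 0.10114558 0.10295621 0.10329478 0.10365779]
side [0.09928637 0.09982652 0.10218426 0.10234755 0.10235319]
```

All three cameras agree: the real tips sit about 31 mm above the reported TCP. I'll back off to the right and descend by that much more.

Call:
arm_command --motion '[[[0, 0.01, 0, 0, 0, 0, -1], [0, 0.01, 0, 0, 0, 0, -1], [0, 0.01, 0, 0, 0, 0, -1], [0, 0.007, 0, 0, 0, 0, -1], [0, 0, 0, 0, 0, 0, -1]]]'

```text
time_s: 3.67
tool_pos: [0.5707, -0.0248, 0.0106]
eef_rot: [0.0, 0.998, 0.061, 0.0]
ft_force: [0.3, -0.6, -0.4]
opening: -0.0001
gripper_force: 0.0
```

Call:
arm_command --motion '[[[0, 0, 0.01, 0, 0, 0, -1], [0, 0, 0.01, 0, 0, 0, -1], [0, 0, 0.006, 0, 0, 0, -1], [0, 0, 0.004, 0, 0, 0, -1], [0, 0, 0, 0, 0, 0, -1]]]'

```text
time_s: 4.08
tool_pos: [0.5693, -0.0222, -0.0215]
eef_rot: [-0.0, 0.998, 0.063, -0.002]
ft_force: [-0.1, 1.1, -0.8]
opening: 0.0002
gripper_force: 0.0
```

```bash
cat >> h.py <<'E'
def tips(t0,names=('scene','side','wrist'),rad=22):
    for n in names:
        m,p,d=snap(n); W=world(m,d); t=tb(W); h=cv2.cvtColor(p,cv2.COLOR_RGB2HSV).astype(int)
        k=(np.hypot(t[...,0]-t0[0],t[...,1]-t0[1])<rad)&(W[...,2]>.004)&(W[...,2]<.1)&((h[...,1]<90)|(h[...,2]<40))
        q=np.c_[t[k],1000*W[k][:,2]]; print(n,'ring',ring(W,p),'tip lowest',np.round(np.sort(q[:,2])[:4],1), 'low part',[np.round(f(q[q[:,2]<q[:,2].min()+20],0)) for f in (np.min,np.max)] if len(q) else '')
E
python3 - <<'E'
from h import *
s,_=st(); tips(tb(s['tool_pos']))
E
```

```text
t 4.08 tb [-56.9 -96.4] z -21.5 xaxis deg 7.18 tilt [-0.0032  0.0004] open 0.00019893842848719778 F [-0.1  1.1 -0.8]
scene ring (array([-56.5, -45.6]), 134, np.float64(26.2)) tip lowest [12.7 14.5 16.  16.2] low part [array([ -62., -102.,   13.]), array([-45., -81.,  32.])]
side ring (array([-59. , -48.5]), 74, np.float64(24.7)) tip lowest [13.3 14.4 17.6 17.6] low part [array([ -70., -112.,   13.]), array([-54., -96.,  33.])]
wrist ring (array([-56. , -47.8]), 2584, np.float64(24.6)) tip lowest [10.5 10.8 11.3 11.7] low part [array([ -50., -109.,   11.]), array([-44., -83.,  31.])]
```

Call:
arm_command --motion '[[[0, -0.003, 0.001, 0, 0, 0, -1], [0, -0.003, 0.001, 0, 0, 0, -1], [0, -0.004, 0, 0, 0, 0, -1], [0, -0.004, 0, 0, 0, 0, -1], [0, -0.004, 0, 0, 0, 0, -1]]]'

```text
time_s: 4.65
tool_pos: [0.5683, -0.0044, -0.0213]
eef_rot: [0.0, 0.998, 0.062, 0.0]
ft_force: [0.1, 0.4, 0.1]
opening: 0.0002
gripper_force: 0.3
```

Call:
arm_command --motion '[[[0, -0.004, 0, 0, 0, 0, -1], [0, -0.004, 0, 0, 0, 0, -1], [0, -0.004, 0, 0, 0, 0, -1], [0, -0.003, 0, 0, 0, 0, -1], [0, -0.003, 0, 0, 0, 0, -1]]]'

```text
time_s: 5.07
tool_pos: [0.5661, 0.0133, -0.0213]
eef_rot: [0.0, 0.998, 0.062, 0.0]
ft_force: [-0.1, -0.9, 0.6]
opening: 0.0005
gripper_force: 0.5
```

```bash
python3 - <<'E'
from h import *
s,_=st(); tips(tb(s['tool_pos']),['side','wrist'])
E
```

```text
t 5.07 tb [-55.6 -60.8] z -21.3 xaxis deg 7.16 tilt [ 0.0002 -0.0002] open 0.000483014804412166 F [-0.1 -0.9  0.6]
side ring (array([-57.9, -23.5]), 66, np.float64(26.9)) tip lowest [ 7.9 13.1 13.2 16.2] low part [array([-69., -76.,   8.]), array([-54., -59.,  28.])]
wrist ring (array([-54.8, -21.2]), 2301, np.float64(24.6)) tip lowest [ 9.8 10.  10.2 10.2] low part [array([-50., -72.,  10.]), array([-44., -46.,  30.])]
```

Call:
arm_command --motion '[[[0, -0.004, 0, 0, 0, 0, -1], [0, -0.004, 0, 0, 0, 0, -1], [0, -0.004, 0, 0, 0, 0, -1], [0, -0.004, 0, 0, 0, 0, -1], [0, -0.004, 0, 0, 0, 0, -1]]]'

```text
time_s: 5.58
tool_pos: [0.5635, 0.0333, -0.0214]
eef_rot: [-0.0, 0.998, 0.062, 0.0]
ft_force: [0.2, -1.2, 1.0]
opening: -0.0
gripper_force: 0.4
```

Call:
arm_command --motion '[[[0, -0.001, 0, 0, 0, 0, -1], [0, -0.001, 0, 0, 0, 0, -1], [0, 0, 0, 0, 0, 0, -1]]]'

```text
time_s: 5.83
tool_pos: [0.5633, 0.0352, -0.0215]
eef_rot: [-0.0, 0.998, 0.063, -0.0]
ft_force: [0.8, 0.8, 0.3]
opening: 0.0001
gripper_force: 0.0
```

```bash
python3 - <<'E'
from h import *
s,_=st(); tips(tb(s['tool_pos']),['side','wrist'])
E
```

```text
t 5.83 tb [-55.7 -38.8] z -21.5 xaxis deg 7.17 tilt [-0.0001  0.0002] open 5.9270930462206835e-05 F [0.8 0.8 0.3]
side ring (array([-58.4,  -1. ]), 83, np.float64(28.0)) tip lowest [12.9 14.9 15.6 16.2] low part [array([-69., -53.,  13.]), array([-53., -35.,  33.])]
wrist ring (array([-54.8,   0.4]), 2376, np.float64(24.6)) tip lowest [9.1 9.2 9.5 9.5] low part [array([-49., -51.,   9.]), array([-44., -25.,  29.])]
```

The ring is in line with the bay at y≈0.5. Now I retreat, rise, open the fingers and move behind the ring.

Call:
arm_command --motion '[[[0, 0.006, 0, 0, 0, 0, -1], [0, 0.004, -0.01, 0, 0, 0, -1], [0, 0, -0.02, 0, 0, 0, -1], [0, 0, -0.03, 0, 0, 0, -1], [0, 0, -0.02, 0, 0, 0, -1]]]'

```text
time_s: 6.35
tool_pos: [0.5651, 0.0242, 0.0615]
eef_rot: [0.0, 0.998, 0.062, 0.001]
ft_force: [-0.1, 1.1, 0.1]
opening: 0.0
gripper_force: 0.0
```

Call:
arm_command --motion '[[[-0.012, -0.025, 0, 0, 0, 0, 1], [-0.012, -0.025, 0, 0, 0, 0, 1], [-0.012, -0.025, 0, 0, 0, 0, 1], [-0.012, -0.025, 0, 0, 0, 0, 1], [0, 0, 0, 0, 0, 0, 1]]]'

```text
time_s: 6.77
tool_pos: [0.5027, 0.1211, 0.0596]
eef_rot: [-0.001, 0.998, 0.064, 0.0]
ft_force: [0.3, -0.5, -0.5]
opening: 0.0604
gripper_force: 0.0
```

Call:
arm_command --motion '[[[0, 0, 0, 0, 0, 0, 1], [0, 0, 0, 0, 0, 0, 1], [0, 0, 0, 0, 0, 0, 1], [0, 0, 0, 0, 0, 0, 1]]]'

```text
time_s: 7.1
tool_pos: [0.505, 0.1173, 0.0587]
eef_rot: [0.0, 0.998, 0.062, 0.0]
ft_force: [-0.3, -0.9, -0.2]
opening: 0.0856
gripper_force: 0.0
```

```bash
python3 - <<'E'
from h import *
s,_=st(); c=tb(s['tool_pos']); z0=s['tool_pos'][2]*1000
Q=[]
for n in ['scene','side','wrist']:
    m,p,d=snap(n); W=world(m,d); t=tb(W)-c; z=1000*W[...,2]; print(n,ring(W,p))
    k=(abs(t[...,0])<55)&(abs(t[...,1])<75)&(z>58)&(z<z0+140)
    Q.append(np.c_[t[k],z[k]-z0])
    if n=='wrist': save(p,'w3.png')
for i,q in enumerate(Q): print(i,len(q))
q=np.vstack(Q)
print('rows z rel reported, min z per 10mm y bin; x extent and y extents')
for y in range(-75,75,8):
    a=q[(q[:,1]>=y)&(q[:,1]<y+8)]
    if len(a): print(y,len(a),'zmin',np.round(np.sort(a[:,2])[:3]),'x',[np.round([a[(a[:,2]>=zz)&(a[:,2]<zz+15),0].min(),a[(a[:,2]>=zz)&(a[:,2]<zz+15),0].max()]) if ((a[:,2]>=zz)&(a[:,2]<zz+15)).any() else None for zz in (40,55,70,85,100)])
E
```

```text
t 7.1 tb [-103.3   49.9] z 58.7 xaxis deg 7.07 tilt [ 0.0001 -0.0002] open 0.08563536727620776 F [-0.3 -0.9 -0.2]
scene (array([-55.4,   2.2]), 123, np.float64(26.4))
side (array([-58.6,  -0.1]), 139, np.float64(25.1))
wrist (array([-55.3,   1.9]), 1135, np.float64(24.8))
0 1255
1 962
2 31635
rows z rel reported, min z per 10mm y bin; x extent and y extents
-75 1434 zmin [86. 86. 86.] x [None, None, None, array([-16.,  14.]), array([-15.,  14.])]
-67 3393 zmin [82. 82. 82.] x [None, None, array([6., 8.]), array([-15.,  15.]), array([-15.,  14.])]
-59 2467 zmin [47. 47. 47.] x [array([-9.,  8.]), array([-9.,  8.]), array([-14.,  14.]), array([-14.,  14.]), array([-11.,  13.])]
-51 2355 zmin [40. 41. 42.] x [array([-14.,  12.]), array([-14.,  12.]), array([-16.,  14.]), array([-16.,  14.]), array([-16.,  13.])]
-43 3192 zmin [39. 40. 40.] x [array([-12.,  12.]), array([-13.,  12.]), array([-12.,  13.]), array([-15.,  16.]), array([-19.,  18.])]
-35 1597 zmin [95. 96. 97.] x [None, None, None, array([-19.,  18.]), array([-19.,  19.])]
-27 880 zmin [102. 103. 103.] x [None, None, None, N
[... 510 characters left out ...]
, array([-20.,  19.])]
29 1603 zmin [94. 94. 95.] x [None, None, None, array([-18.,  18.]), array([-20.,  19.])]
37 3210 zmin [40. 40. 40.] x [array([-14.,  12.]), array([-14.,  12.]), array([-13.,  12.]), array([-15.,  16.]), array([-20.,  18.])]
45 2356 zmin [43. 43. 44.] x [array([-14.,  12.]), array([-14.,  12.]), array([-14.,  14.]), array([-15.,  15.]), array([-10.,  14.])]
53 2361 zmin [46. 47. 47.] x [array([-4.,  8.]), array([-7.,  8.]), array([-3., 14.]), array([-11.,  14.]), array([ 9., 13.])]
61 3303 zmin [82. 82. 82.] x [None, None, array([6., 8.]), array([-16.,  15.]), array([-14.,  14.])]
69 1299 zmin [86. 86. 86.] x [None, None, None, array([-15.,  15.]), array([-13.,  14.])]
```

View pics/w3.png

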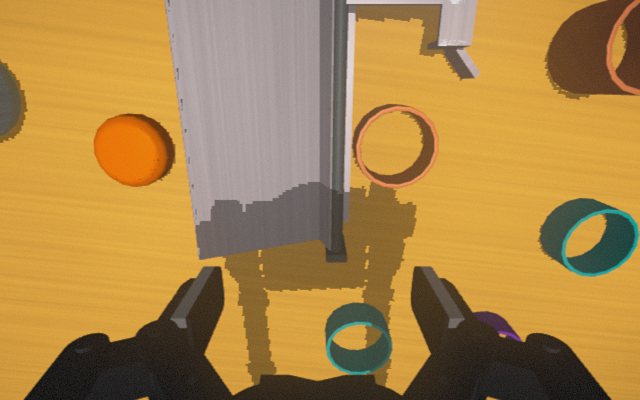

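The open tips sit at reported+40 mm, with the knuckles about 46 mm higher at ±75 mm. The ring is at (-55,1.9) and clear ahead of the right finger. I'll shift 6 mm left for lip clearance, then descend and press the tab.

Call:
arm_command --motion '[[[0, -0.003, 0.015, 0, 0, 0, 1], [0, -0.003, 0.015, 0, 0, 0, 1], [0, 0, 0.015, 0, 0, 0, 1], [0, 0, 0.01, 0, 0, 0, 1], [0, 0, 0.005, 0, 0, 0, 1]]]'

```text
time_s: 7.67
tool_pos: [0.5028, 0.1238, -0.0033]
eef_rot: [0.0, 0.998, 0.062, -0.001]
ft_force: [0.0, -0.1, 0.5]
opening: 0.0852
gripper_force: 0.0
```

Call:
arm_command --motion '[[[0, 0, 0.005, 0, 0, 0, 1], [0, 0, 0.005, 0, 0, 0, 1], [0, 0, 0.005, 0, 0, 0, 1], [0, 0, 0.003, 0, 0, 0, 1], [0, 0, 0, 0, 0, 0, 1]]]'

```text
time_s: 8.08
tool_pos: [0.5041, 0.1239, -0.0195]
eef_rot: [0.0, 0.998, 0.062, 0.0]
ft_force: [-0.2, -1.2, 3.3]
opening: 0.0851
gripper_force: 1.3
```

```bash
cat >> h.py <<'E'
def look(f=None):
    s,_=st(); c=tb(s['tool_pos'])
    for n in ['scene','side','wrist']:
        m,p,d=snap(n); W=world(m,d); t=tb(W); z=1000*W[...,2]
        h=cv2.cvtColor(p,cv2.COLOR_RGB2HSV).astype(int); out=[]
        for y in (-50,50):
            k=(abs(t[...,0]-c[0])<18)&(abs(t[...,1]-c[1]-y)<16)&(z>4)&(z<45)&(h[...,2]<70)&(h[...,1]<110)
            out.append((int(k.sum()),np.round(np.sort(z[k])[:3],1).tolist()))
        g=(t[...,0]>25)&(t[...,0]<70)&(t[...,1]>-28)&(t[...,1]<20)&(z>26)&(z<62)&(h[...,1]<70)
        th=np.nan
        if g.sum()>50: th=np.polyfit(-t[...,1][g],z[g],1)[0]
        print(n,'ring',ring(W,p),'tip R,L',out,'flap',round(float(np.arctan(th)),3),int(g.sum()))
        if f and n==f[0]: save(p,f[1])
E
python3 -c "
from h import *
look()"
```

```text
t 8.08 tb [-103.3   56.6] z -19.5 xaxis deg 7.13 tilt [ 0.0008 -0.0003] open 0.08514790335039489 F [-0.2 -1.2  3.3]
scene ring (array([-55.4,   2.2]), 129, np.float64(26.6)) tip R,L [(22, [29.1, 32.0, 33.3]), (129, [16.6, 18.5, 19.0])] flap 0.209 330
side ring (array([-58.7,  -0.2]), 142, np.float64(25.1)) tip R,L [(34, [24.2, 24.9, 26.4]), (33, [19.6, 21.1, 21.4])] flap 0.203 251
wrist ring (array([-55.1,   2. ]), 3118, np.float64(24.7)) tip R,L [(426, [22.1, 22.4, 22.9]), (1113, [21.8, 22.2, 22.5])] flap nan 0
```

Flap is at 0.21 with the tips at about 21 mm. I'll press 8–9 mm more.

Call:
arm_command --motion '[[[0, 0, 0.003, 0, 0, 0, 1], [0, 0, 0.003, 0, 0, 0, 1], [0, 0, 0.003, 0, 0, 0, 1], [0, 0, 0, 0, 0, 0, 1]]]'

```text
time_s: 8.57
tool_pos: [0.5041, 0.124, -0.0288]
eef_rot: [0.0, 0.998, 0.062, 0.0]
ft_force: [0.1, -3.1, 4.1]
opening: 0.0853
gripper_force: 2.0
```

```bash
python3 -c "
from h import *
look()"
```

```text
t 8.57 tb [-103.4   56.7] z -28.8 xaxis deg 7.13 tilt [ 0.0007 -0.    ] open 0.0852863632640081 F [ 0.1 -3.1  4.1]
scene ring (array([-55.5,   2.2]), 133, np.float64(26.3)) tip R,L [(32, [23.1, 24.1, 25.2]), (150, [9.6, 10.9, 11.0])] flap 0.354 378
side ring (array([-58.5,  -0.2]), 139, np.float64(24.7)) tip R,L [(47, [14.1, 20.7, 22.1]), (32, [10.5, 10.7, 12.1])] flap 0.337 211
wrist ring (array([-55.1,   2. ]), 3864, np.float64(24.7)) tip R,L [(915, [12.3, 12.9, 12.9]), (1788, [13.2, 13.5, 13.8])] flap nan 0
```

Call:
arm_command --motion '[[[0.004, 0, 0, 0, 0, 0, 1], [0.004, 0, 0, 0, 0, 0, 1], [0.004, 0, 0, 0, 0, 0, 1], [0.004, 0, 0, 0, 0, 0, 1], [0.004, 0, 0, 0, 0, 0, 1]]]'

```text
time_s: 9.13
tool_pos: [0.5235, 0.127, -0.0288]
eef_rot: [-0.0, 0.998, 0.062, -0.001]
ft_force: [-2.3, -0.7, 2.8]
opening: 0.0855
gripper_force: 1.9
```

Call:
arm_command --motion '[[[0.004, 0, 0, 0, 0, 0, 1], [0.004, 0, 0, 0, 0, 0, 1], [0.004, 0, 0, 0, 0, 0, 1], [0.004, 0, 0, 0, 0, 0, 1], [0.004, 0, 0, 0, 0, 0, 1]]]'

```text
time_s: 9.55
tool_pos: [0.5438, 0.1292, -0.0285]
eef_rot: [-0.0, 0.998, 0.062, -0.0]
ft_force: [-2.9, -0.1, 1.9]
opening: 0.0853
gripper_force: 1.8
```

```bash
python3 -c "
from h import *
look(('side','s4.png'))"
```

```text
t 9.55 tb [-63.3  56.9] z -28.5 xaxis deg 7.15 tilt [-0.0002  0.    ] open 0.0852827435578807 F [-2.9 -0.1  1.9]
scene ring (array([-30.1,  -2.6]), 144, np.float64(26.2)) tip R,L [(33, [24.5, 25.7, 26.1]), (153, [10.6, 10.9, 11.0])] flap 0.338 378
side ring (array([-32.9,  -5.5]), 151, np.float64(25.4)) tip R,L [(58, [16.2, 20.4, 21.0]), (44, [10.4, 11.4, 11.7])] flap 0.333 216
wrist ring (array([-29. ,  -3.2]), 3963, np.float64(24.6)) tip R,L [(1082, [12.6, 12.6, 13.1]), (1845, [13.6, 13.8, 13.9])] flap 0.337 14088
```

The ring veered right to y≈-3 because the finger's flat face touches it left of centre. I'll back off, shift right so the face bears slightly right of centre, and push on against the rail.

Call:
arm_command --motion '[[[-0.004, 0, 0, 0, 0, 0, 1], [0, 0.006, 0, 0, 0, 0, 1], [0, 0.007, 0, 0, 0, 0, 1], [0, 0.006, 0, 0, 0, 0, 1], [0.002, 0, 0, 0, 0, 0, 1]]]'

```text
time_s: 10.12
tool_pos: [0.5433, 0.1084, -0.0284]
eef_rot: [0.001, 0.998, 0.062, -0.001]
ft_force: [-4.0, -1.5, 4.4]
opening: 0.0855
gripper_force: 2.4
```

Call:
arm_command --motion '[[[0.004, 0, 0, 0, 0, 0, 1], [0.004, 0, 0, 0, 0, 0, 1], [0.004, 0, 0, 0, 0, 0, 1], [0.004, 0, 0, 0, 0, 0, 1], [0, 0, 0, 0, 0, 0, 1]]]'

```text
time_s: 10.53
tool_pos: [0.5598, 0.1115, -0.0286]
eef_rot: [0.0, 0.998, 0.062, -0.001]
ft_force: [-1.3, -0.3, 3.5]
opening: 0.0854
gripper_force: 2.3
```

```bash
python3 -c "
from h import *
look(('wrist','w5.png'))"
```

```text
t 10.53 tb [-49.7  37.4] z -28.6 xaxis deg 7.13 tilt [-0.0011 -0.0008] open 0.08541317727744871 F [-1.3 -0.3  3.5]
scene ring (array([-13.5,  -1.9]), 116, np.float64(27.0)) tip R,L [(28, [24.0, 24.6, 26.4]), (164, [9.9, 10.3, 10.7])] flap 0.333 380
side ring (array([-17. ,  -4.1]), 103, np.float64(25.1)) tip R,L [(43, [18.7, 21.6, 21.7]), (49, [10.6, 11.4, 11.6])] flap 0.322 226
wrist ring (array([-12.4,  -2.5]), 3735, np.float64(24.7)) tip R,L [(664, [13.1, 13.2, 13.3]), (1944, [12.5, 12.9, 13.0])] flap 0.327 25446
```

View pics/w5.png

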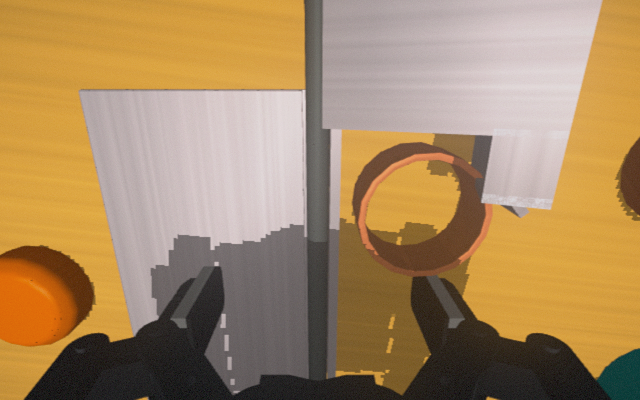

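The wrist view shows the ring at (425,213) entering under the lip (515,170), with the finger bearing at its rear (430,280).

Call:
arm_command --motion '[[[0.004, 0, 0, 0, 0, 0, 1], [0.004, 0, 0, 0, 0, 0, 1], [0.004, 0, 0, 0, 0, 0, 1], [0.004, 0, 0, 0, 0, 0, 1], [0.004, 0, 0, 0, 0, 0, 1]]]'

```text
time_s: 11.1
tool_pos: [0.5788, 0.1145, -0.0286]
eef_rot: [0.0, 0.998, 0.062, -0.001]
ft_force: [-4.7, -1.0, 5.3]
opening: 0.0857
gripper_force: 2.8
```

Call:
arm_command --motion '[[[0.004, 0, 0, 0, 0, 0, 1], [-0.003, 0, 0, 0, 0, 0, 1], [0, -0.007, 0, 0, 0, 0, 1], [0, -0.007, 0, 0, 0, 0, 1], [0, 0, 0, 0, 0, 0, 1]]]'

```text
time_s: 11.52
tool_pos: [0.5792, 0.1289, -0.028]
eef_rot: [0.0, 0.998, 0.062, 0.001]
ft_force: [2.0, -0.4, 2.7]
opening: 0.0851
gripper_force: 1.8
```

```bash
python3 -c "
from h import *
look()"
```

```text
t 11.52 tb [-28.2  52.2] z -28.0 xaxis deg 7.16 tilt [ 0.0017 -0.0003] open 0.08509434127038801 F [ 2.  -0.4  2.7]
scene ring (array([11., -1.]), 63, np.float64(26.4)) tip R,L [(30, [23.9, 24.9, 25.4]), (160, [10.0, 11.2, 11.2])] flap 0.325 379
side ring (array([ 7.4, -3.1]), 94, np.float64(25.3)) tip R,L [(46, [20.1, 20.6, 22.5]), (53, [11.1, 11.6, 11.7])] flap 0.329 217
wrist ring (array([12. , -1.3]), 2016, np.float64(24.7)) tip R,L [(948, [13.3, 13.5, 13.5]), (1881, [12.6, 13.3, 13.3])] flap 0.333 33065
```

Call:
arm_command --motion '[[[0.004, 0, 0, 0, 0, 0, 1], [0.004, 0, 0, 0, 0, 0, 1], [0.004, 0, 0, 0, 0, 0, 1], [0.004, 0, 0, 0, 0, 0, 1], [0, 0, 0, 0, 0, 0, 1]]]'

```text
time_s: 12.08
tool_pos: [0.5942, 0.1309, -0.0289]
eef_rot: [-0.0, 0.998, 0.062, -0.001]
ft_force: [-3.7, 1.2, 4.5]
opening: 0.0854
gripper_force: 3.0
```

Call:
arm_command --motion '[[[0.004, 0, 0, 0, 0, 0, 1], [0.004, 0, 0, 0, 0, 0, 1], [0.002, 0, 0, 0, 0, 0, 1], [0, 0, 0, 0, 0, 0, 1]]]'

```text
time_s: 12.42
tool_pos: [0.6039, 0.1323, -0.029]
eef_rot: [-0.0, 0.998, 0.062, -0.001]
ft_force: [-5.2, 1.7, 5.9]
opening: 0.0856
gripper_force: 3.3
```

```bash
python3 -c "
from h import *
look(('wrist','w6.png'))"
```

```text
t 12.42 tb [-3.3 52.5] z -29.0 xaxis deg 7.16 tilt [-0.0028  0.0007] open 0.08564205489890518 F [-5.2  1.7  5.9]
scene ring None tip R,L [(33, [17.4, 21.1, 22.6]), (161, [9.6, 10.3, 10.3])] flap 0.342 377
side ring (array([29.4, -3.2]), 60, np.float64(25.8)) tip R,L [(58, [19.6, 19.9, 20.2]), (61, [10.1, 10.1, 11.0])] flap 0.346 211
wrist ring (array([-13.6,   6.1]), 240, np.float64(25.0)) tip R,L [(1860, [11.4, 11.6, 11.6]), (1921, [12.2, 12.7, 12.9])] flap 0.346 26839
```

View pics/w6.png

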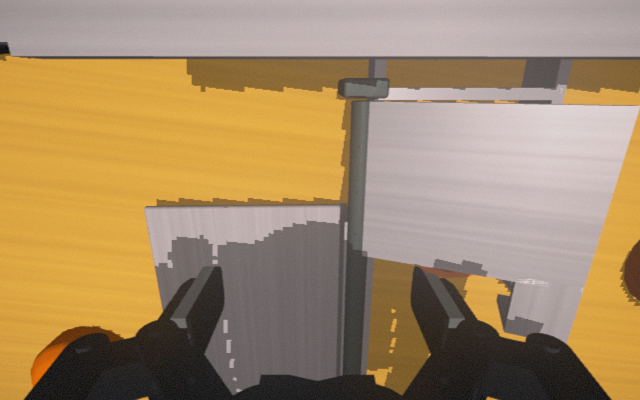

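The ring is under the cover, at about x=33 (the flap still hides most of it). I'll nudge 2 mm further, back off from the ring, then rise straight up so the flap can shut.

Call:
arm_command --motion '[[[0.002, 0, 0, 0, 0, 0, 1], [0, 0, 0, 0, 0, 0, 1], [-0.003, 0, 0, 0, 0, 0, 1], [-0.004, 0, 0, 0, 0, 0, 1], [0, 0, 0, 0, 0, 0, 1]]]'

```text
time_s: 12.98
tool_pos: [0.6001, 0.131, -0.028]
eef_rot: [0.0, 0.998, 0.062, 0.001]
ft_force: [1.6, -0.3, 3.5]
opening: 0.0853
gripper_force: 1.6
```

Call:
arm_command --motion '[[[0, 0, -0.005, 0, 0, 0, 1], [0, 0, -0.006, 0, 0, 0, 1], [0, 0, -0.008, 0, 0, 0, 1], [0, 0, -0.01, 0, 0, 0, 1], [0, 0, -0.02, 0, 0, 0, 1]]]'

```text
time_s: 13.4
tool_pos: [0.5977, 0.1305, 0.0187]
eef_rot: [0.001, 0.998, 0.062, -0.003]
ft_force: [-1.1, -0.1, -0.1]
opening: 0.0859
gripper_force: 0.0
```

Call:
arm_command --motion '[[[0, 0, -0.03, 0, 0, 0, 1], [0, 0, -0.03, 0, 0, 0, 1], [-0.02, 0, -0.03, 0, 0, 0, 1], [-0.03, 0, -0.02, 0, 0, 0, 1], [0, 0, 0, 0, 0, 0, 1]]]'

```text
time_s: 13.82
tool_pos: [0.5493, 0.1249, 0.1382]
eef_rot: [-0.0, 0.998, 0.062, 0.004]
ft_force: [0.3, 0.5, -0.2]
opening: 0.0851
gripper_force: 0.0
```

```bash
python3 - <<'E'
from h import *
look(('wrist','w7.png'))
m,p,d=snap('side'); m2,p2,d2=snap('wrist')
save(np.hstack([cv2.resize(p[120:300,220:440],(440,360)),cv2.resize(p2[:, 200:600],(360,360))]),'c7.png')
E
```

```text
t 13.82 tb [-58.4  52. ] z 138.2 xaxis deg 7.17 tilt [0.008 0.001] open 0.08513945891565317 F [ 0.3  0.5 -0.2]
scene ring (array([35.4, -2.6]), 21, np.float64(26.3)) tip R,L [(0, []), (94, [27.5, 27.8, 28.1])] flap -0.009 259
side ring (array([31.8, -4.4]), 20, np.float64(24.9)) tip R,L [(0, []), (0, [])] flap 0.003 312
wrist ring (array([35.5, -1.5]), 175, np.float64(25.1)) tip R,L [(0, []), (0, [])] flap -0.002 4069
```

View pics/c7.png

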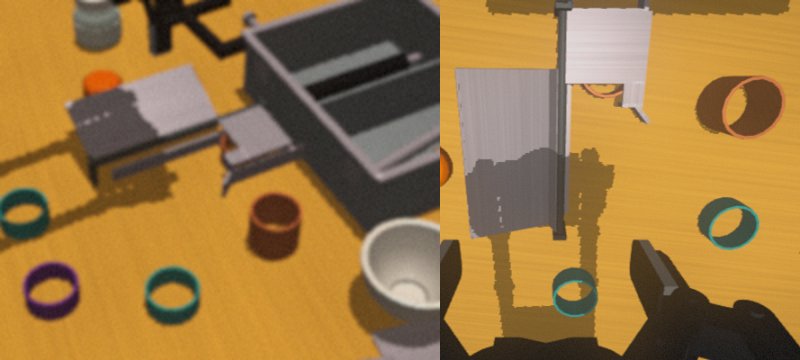

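The flap is fully shut (about 0 rad), with the ring behind it at x≈35 mm. The wrist crop shows only the ring's rear arc at (603,88), the neighbours look undisturbed, and the arm is clear. Handing in.

```bash
python3 -c "
from bench import bot
print(bot.hand_in())"
```

```text
the job is handed in; nothing more can be done
None
```

The low copper ring is in the bay, about 35 mm past the mouth, with the flap sprung fully shut behind it and the arm clear; the job was handed in at about 14 s, and nothing else looked moved in the last pictures.

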